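# Change the canvas on the small easel

## Task

The painting on the small easel is finished: stand it on edge in a free slot of the dowel rack, upright and right down on the rails. Then take the blank canvas (the lower, wider one) from the rack and set it on the easel ledge, landscape way up, in the middle, its white face to the front and leaning back against the legs. Lower both all the way before letting go, and leave the other painting in the rack and the paint bottle alone.

Things in the scene. Friction and masses are not known exactly. Their poses are not given: they have to be found in the camera images.
- easel: Small fixed easel of pale wood, 110 mm wide, front to its -x. Origin on the table, y along the width, z up. Two 12 mm wide legs at y = -36 and +36 mm lean back 0.314 rad from vertical (tops to +x); their front faces pass through x = 0, z = 46 mm, where the ledge begins, and end 66 mm farther up the slope. Open between the legs above 48 mm up the slope. Rear strut to x = 90 mm on the table.
- easel_seat (a point): Point on the ledge where the centre of a canvas's lower edge belongs: mid-width, 9 mm in front of the legs; in the easel's frame x = -8.6, y = 0, z = 48.8 mm. The ledge is square to the legs (rises to the front), 110 mm wide, 23.5 mm deep from the legs to a lip 8 mm high and 6 mm thick.
- rack: Fixed wooden dowel rack, 240 mm long (its y), 88 mm across (its x). Origin on the table under its centre, z up. Two rails along y at x = -32 and +32 mm, tops at z = 20 mm, each with 8 upright round-topped 7 mm dowels at y = -105, -75, ... +105 mm, tops at z = 75 mm. They make seven 23 mm wide slots at y = -90, -60, ... +90 mm.
- rack_floor (a point): Middle slot of the rack at rail-top height: where the centre of a canvas's lower edge stands there. In any slot a canvas stands on both rails with its faces to the rack's +y and -y. The two end slots are taken at the start (blank canvas and other painting, either way round); the five between are free.
- painting: Finished painting (house under a sky) on a stretched canvas: 100 mm wide (its y), 120 high (its z), 18 deep (its x), 0.07 to 0.14 kg. Origin at the centre of its underside; the painted face looks to its -x. Starts on the easel, leaning back with it, face to the easel's front. Its top edge can be gripped across the 18 mm depth.
- blank_canvas: Unpainted white stretched canvas: 120 mm wide (its y), 100 high (its z), 18 deep (its x), 0.07 to 0.14 kg. Origin at the centre of its underside; white face to its -x, brown backing board to its +x. Starts upright in an end slot of the rack, white face to the rack's +y. Its top edge can be gripped across the 18 mm depth.
- blank_face (a point): Centre of the blank canvas's white face, 9 mm to its -x and 50 mm above its underside.
- stored_painting: Another finished painting (a boat), same size as the first (100 wide, 120 high, 18 mm deep), upright in the other end slot of the rack. Stays there.
- paint_bottle: White squeeze bottle with a nozzle, 59 mm across, 145 mm tall, standing behind the work. Origin at the centre of its base. Stays there.
Not all that is in view belongs to the job. What is shaped like the blank_canvas but orange is not meant.

How it is judged:
On the way, in this order (a step that is already met when the one before it is completed fails the run):
1. the finished painting stands in a slot of the rack, let go (z of painting in the frame of rack between 0.015 and 0.025 m and x of painting in the frame of rack between -0.022 and 0.022 m and y of painting in the frame of rack between -0.1 and 0.1 m and angle between painting's own z axis and vertical below 0.15 rad and angle between the x axis of painting and the y axis of rack, either way round below 0.14 rad and contact force between the fingers and painting below 0.01 N), for 0.2 s.
2. after that the blank canvas is lifted out of its slot (z of blank_canvas in the frame of rack above 0.07 m), for 0.1 s.
At the end, for the whole second after the job is handed in: Painting and stored one in rack slots: on the rails (5 mm), centred (22 mm), upright (0.15 rad), in line (0.14 rad). Blank on the ledge: within 7 mm front-back, 6 mm height, 25 mm sideways of the seat, leaning 0.314 rad (0.12), square (0.14 rad), white face front. Both released and still (z of painting in the frame of rack between 0.015 and 0.025 m and x of painting in the frame of rack between -0.022 and 0.022 m and y of painting in the frame of rack between -0.1 and 0.1 m and angle between each of painting, stored_painting's own z axis and vertical below 0.15 rad and angle between the x axis of each of painting, stored_painting and the y axis of rack, either way round below 0.14 rad and linear speed of each of painting, blank_canvas below 0.02 m/s and contact force between the fingers and painting below 0.05 N and x of blank_canvas in the frame of easel between -0.0156 and -0.0016 m and z of blank_canvas in the frame of easel between 0.0428 and 0.0548 m and y of blank_canvas in the frame of easel between -0.025 and 0.025 m and angle between blank_canvas's own z axis and vertical between 0.194 and 0.434 rad and angle between the y axis of blank_canvas and the y axis of easel, either way round below 0.14 rad and x of blank_face in the frame of easel below 0.006 m and contact force between the fingers and blank_canvas below 0.05 N and z of stored_painting in the frame of rack between 0.015 and 0.025 m and x of stored_painting in the frame of rack between -0.022 and 0.022 m and y of stored_painting in the frame of rack between -0.1 and 0.1 m); the robot touches nothing.
It fails at once if the other painting in the rack is shifted by more than 25 mm (distance of stored_painting from where it was at the start of the episode above 0.025 m).
It fails at once if the paint bottle is shifted by more than 30 mm (distance of paint_bottle from where it was at the start of the episode above 0.03 m).
It fails at once if the painting is let go over the rack more than 20 mm above the rails (horizontal distance between painting and rack_floor below 0.13 m and height (world z) of painting above 0.04 m and contact force between the fingers and painting below 0.01 N).
It fails at once if the blank canvas is let go over the easel more than 20 mm above the ledge (horizontal distance between blank_canvas and easel_seat below 0.09 m and height (world z) of blank_canvas above 0.069 m and contact force between the fingers and blank_canvas below 0.01 N).
It also fails if it takes over 58 s, if anything falls off the work surface, if the arm or the gripper's body presses on something with over 40 N, if the wrist force passes 120 N, or if a joint passes its speed limit or range.

## Robot

A 6-joint arm with a two-finger parallel gripper is mounted at the origin on a cart in front of the work surface, level with it; the furniture and walls round the work are solid. World frame = base frame: x ahead of the robot, y to its left, z up, the work surface at z = 0. Lengths are in m, angles in rad, forces in N, time in s.
With the tool pointing down it reaches from about 0.225 to 0.875 m from the base axis. Payload 3.4 kg.
Tool frame: the origin (TCP) lies between the finger pads; the fingertips stand 22 mm ahead of it and the grasp point (between the pads) lies 3 mm ahead of it (manip.finger_overhang is the distance from the TCP to the fingertips, in m); z points along the fingers, y is the line along which they close (so a half turn about z gives the same grasp; the last joint's range is limited). The gripper opens to 85 mm and grips with 20 to 120 N. Pads are 22 mm wide; open, the fingers measure 114 mm over their backs; the gripper's body (76 mm by 85 mm) begins 54 mm behind the grasp point. The pads swing forward as they close: fully open they stand 13 mm farther back than shut.
Start: joints at [1.113, 0.276, 1.505, -0, 1.361, -0.121], TCP at [0.19, 0.543, 0.253] pointing down, gripper open.
Joint ranges: [-2.89, 2.89], [-0.75, 2.08], [0.22, 2.7], [-1.18, 4.32], [0.11, 2.71], [-2.7, 2.7]. Speed limits (rad/s): [2.57, 2.57, 3.14, 3.14, 3.14, 3.14].

## Interface

Orientations are given as a unit quaternion [w, x, y, z].
In Python, from rig import get_state, eyes, order, manip gives the robot as it stands.
- The arm moves only by the tool drive_tool, never from a script. Its argument "rows" is a list of rows, each a list of 4 numbers: the shift along the tool's x, y, z in units of 25 mm (1.0 is 25 mm), then the turn about the tool's z in units of 6 degrees (1.0 is 6 degrees). A call has exactly 8 rows; each row is the pose to reach, as a shift and turn from the pose commanded when the call began, along the tool's axes at that moment; what a row does not reach only later rows make up. A row lasts 1/12 s, in which the tool goes at most 41.7 mm and 7.16 degrees, less where a joint would pass 70% of its speed; a pose out of reach is approached as far as the arm can. A call with a gripper value outside its range is refused whole. "grip" is the finger opening in mm, from 0 to 85.4, set as the call begins (left out, the last holds). The fingers move at their own pace and stop on an object; "newtons" is the grip in N (left out, the last holds). Time passes only in rows, so rows that repeat a pose let the fingers close, or fill a call up. It gives the time, the measured TCP pose, the force, the opening and the grip force at its end, in the units of the state.
- get_state(): the state, without advancing time (a new reading comes with each control period).
- eyes.get_image(name): name is "scene" or "side" or "wrist"; returns (picture, depth): 400x640x3 uint8, red, green, blue; 400x640 float32, m along the optical axis (not along the pixel's ray), 0 where there is no reading.
- eyes.camera_info(name): a dict with "fx", "fy", "cx", "cy" (pixels), "dist" ([k1, k2, p1, p2, k3] as OpenCV has them; the pictures are not rectified), "R" (3x3) and "t" (3): a world point X has camera coordinates R X + t. Camera axes: x right, y down, z forward; pixel columns grow to the right and rows downward; lengths in m; the calibration is good to about 2 mm. A picture is of the moment at which its call begins: read the wrist's pose just before it. camera_info takes no time and is no camera call; for the wrist camera it gives the pose at the moment of the call.
- order.sign_off(): hands the job in; it is judged then, once.
The state is a dict: "clock": time; "qpos": joint angles; "qd": joint speeds; "effort": joint torques, N m; "position": TCP position; "ee_rot": TCP orientation; "contact_force": force on the tool from outside, world axes, zero at the start; "moment": the same for the moment, N m; "width": finger opening in m; "gripper_force": force on a finger pad.
Only numpy, scipy, OpenCV 4.12 (cv2) and the standard library are available. Lean on these libraries where they do the work, as an engineer would, in place of code of your own. Each camera call takes 0.05 s, during which the arm holds its last target. There are 200 camera calls.

## Working session

There is one attempt and no reset: what is moved stays moved. The work goes in short steps, Python scripts to look and compute and a tool call to move; the robot and the scene stay as the last step left them, time stands still between calls to the robot, and variables do not carry over. Pictures are saved under pics/ and viewed, at most 10 in all, crops included, and the job is handed in when it is done.

Besides the shell and the picture viewer there is one more tool, called after ">>>" by a JSON object that holds its "fn" and its "kwargs". drive_tool: Moves the arm, as the interface text tells. Its arguments: {"type":"object","properties":{"rows":{"type":"array","items":{"type":"array","items":{"type":"number"}}},"grip":{"type":"number"},"newtons":{"type":"number"}},"required":["rows"]}

```bash
mkdir -p pics; ls
python3 - <<'E'
from rig import get_state, eyes, order, manip
import cv2,numpy as np,pickle
print(get_state())
for n in ["scene","side"]:
    im,d=eyes.get_image(n); info=eyes.camera_info(n)
    pickle.dump((im,d,info),open(f"{n}0.pkl","wb"))
    cv2.imwrite(f"pics/{n}0.png",im[:,:,::-1]); print(n,info)
E
```

```text
pics
{'clock': 0.0, 'qpos': array([ 1.11297637e+00,  2.76635070e-01,  1.50619370e+00, -2.27348089e-06,
        1.36068742e+00, -1.21018838e-01]), 'qd': array([ 2.09870805e-04, -2.08808042e-04,  4.00759544e-05,  1.47339713e-03,
        5.09558901e-04, -2.32720661e-03]), 'effort': array([ 1.15324434e-03, -4.16780233e+01, -2.45801139e+01, -9.56216695e-05,
        1.11334742e-02, -6.71295979e-07]), 'position': array([0.1898093 , 0.54222871, 0.25239269]), 'ee_rot': array([-2.73420089e-04,  1.67605438e-01,  9.85853687e-01, -9.22087749e-04]), 'contact_force': array([-1.04882876, -0.33754737,  0.2715365 ]), 'moment': array([ 0.01311002, -0.01320385, -0.04791157]), 'gripper_force': 0.0, 'width': 0.0855418790037498}
scene {'fx': 416.57632997645015, 'fy': 416.57632997645015, 'cx': 324.76026969070256, 'cy': 195.55828018364977, 'dist': array([-0.0751128,  0.       ,  0.       ,  0.       ,  0.       ]), 'R': array([[ 0.80273064, -0.59632381, -0.00463055],
       [-0.27170882, -0.3588218 , -0.89298445],
       [ 0.53084635,  0.71808414, -0.45006369]]), 't': array([-0.4424093 ,  0.24790778,  1.02421258])}
side {'fx': 380.7145226105452, 'fy': 380.7145226105452, 'cx': 322.4729040417067, 'cy': 199.13580793493563, 'dist': array([-0.04251787,  0.        ,  0.        ,  0.        ,  0.        ]), 'R': array([[-0.97916137,  0.20305772, -0.00325007],
       [ 0.14404501,  0.68313802, -0.71594238],
       [-0.14315738, -0.70149128, -0.69815181]]), 't': array([ 0.58682406, -0.04286931,  1.38869257])}
```

View pics/scene0.png

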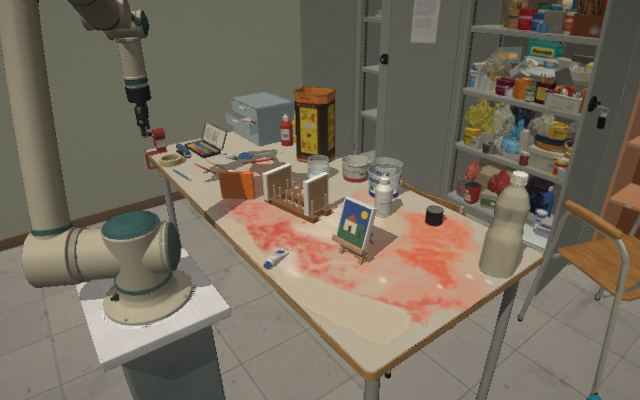

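View pics/side0.png

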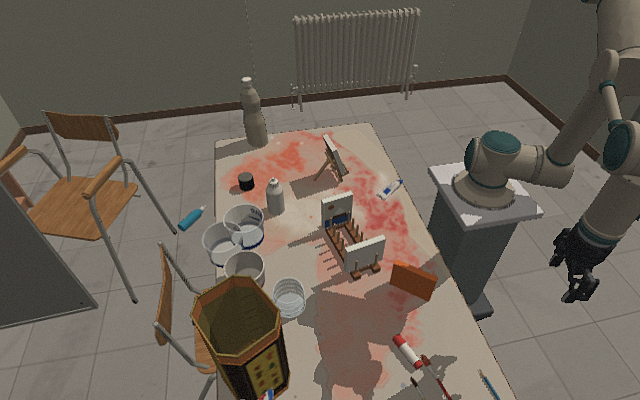

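The scene view shows the easel with the house painting at (355,222), the rack at (297,195) with white panels at its ends, the bottle at (383,197) and the orange decoy at (237,185). The side view shows the blank's white face at (362,253) and the boat painting behind it at (338,210).

```bash
cat > h.py <<'E'
import cv2,numpy as np,pickle
def cloud(im,d,i):
    v,u=np.nonzero(d>0)
    K=np.array([[i['fx'],0,i['cx']],[0,i['fy'],i['cy']],[0,0,1]])
    p=cv2.undistortPoints(np.stack([u,v],1).astype(np.float64)[:,None],K,i['dist'])[:,0]
    z=d[v,u][:,None]
    return (np.hstack([p,np.ones_like(z)])*z-i['t'])@i['R'], im[v,u], np.stack([u,v],1)
def load(n): return cloud(*pickle.load(open(n,'rb')))
E
python3 - <<'E'
from h import *
S=2.5e-3/2.5 # 1mm/px
def top(P,C,x0=.2,x1=.8,y0=-.3,y1=.45):
    H=np.zeros((int((y1-y0)*800),int((x1-x0)*800),3),np.uint8)
    o=np.argsort(P[:,2])
    for p,c in zip(P[o],C[o]):
        a=int((p[0]-x0)*800);b=int((y1-p[1])*800)
        if 0<=a<H.shape[1] and 0<=b<H.shape[0] and -.02<p[2]<.3: H[b,a]=c[::-1]
    return cv2.dilate(H,np.ones((2,2)))
out=[]
for n in ["scene","side"]:
    P,C,U=load(n+"0.pkl"); out.append(top(P,C))
    m=(abs(P[:,0]-.5)<.3)&(abs(P[:,1])<.45)&(P[:,2]>.025)&(P[:,2]<.3)
    # grid clusters
    g=np.zeros((450,300),np.uint8); q=P[m]
    g[((q[:,1]+.45)*500).astype(int).clip(0,449),((q[:,0]-.2)*500).astype(int).clip(0,299)]=1
    k,L,st,ce=cv2.connectedComponentsWithStats(cv2.morphologyEx(g,cv2.MORPH_CLOSE,np.ones((5,5))))
    for j in range(1,k):
        if st[j,4]>40:
            l,t,w,h=st[j,:4]; s=(q[:,0]>.2+l/500)&(q[:,0]<.2+(l+w)/500)&(q[:,1]>-.45+t/500)&(q[:,1]<-.45+(t+h)/500)
            print(n,"x",.2+l/500,.2+(l+w)/500,"y",-.45+t/500,-.45+(t+h)/500,"zmax",q[s,2].max().round(3) , C[m][s].mean(0).astype(int))
I=np.hstack(out); print(I.shape)
cv2.imwrite("pics/top.png",cv2.resize(I,None,fx=.8,fy=.8,interpolation=cv2.INTER_AREA))
E
```

```text
scene x 0.74 0.8 y -0.45 -0.41800000000000004 zmax 0.285 [121 112  92]
scene x 0.47600000000000003 0.556 y -0.24000000000000002 -0.122 zmax 0.167 [111 112 104]
scene x 0.722 0.776 y -0.07800000000000001 -0.026000000000000023 zmax 0.147 [159 153 138]
scene x 0.518 0.622 y 0.04799999999999999 0.09400000000000003 zmax 0.143 [121 104  84]
scene x 0.468 0.5940000000000001 y 0.22200000000000003 0.27199999999999996 zmax 0.123 [119 101  81]
scene x 0.712 0.79 y 0.27799999999999997 0.35200000000000004 zmax 0.081 [149 148 137]
scene x 0.37 0.47200000000000003 y 0.3 0.38999999999999996 zmax 0.103 [126  68  34]
scene x 0.74 0.8 y 0.306 0.37599999999999995 zmax 0.083 [111 107  97]
side x 0.74 0.8 y -0.45 -0.406 zmax 0.29 [92 85 73]
side x 0.47800000000000004 0.5880000000000001 y -0.222 -0.11599999999999999 zmax 0.169 [105  92  79]
side x 0.724 0.784 y -0.06 -0.010000000000000009 zmax 0.146 [110 105  97]
side x 0.518 0.622 y 0.062 0.10600000000000004 zmax 0.145 [91 88 82]
side x 0.468 0.5920000000000001 y 0.23600000000000004 0.282 zmax 0.125 [114 108 100]
side x 0.716 0.8 y 0.288 0.37799999999999995 zmax 0.083 [138 138 133]
side x 0.372 0.47200000000000003 y 0.31 0.40199999999999997 zmax 0.106 [101  55  29]
(600, 960, 3)
```

View pics/top.png

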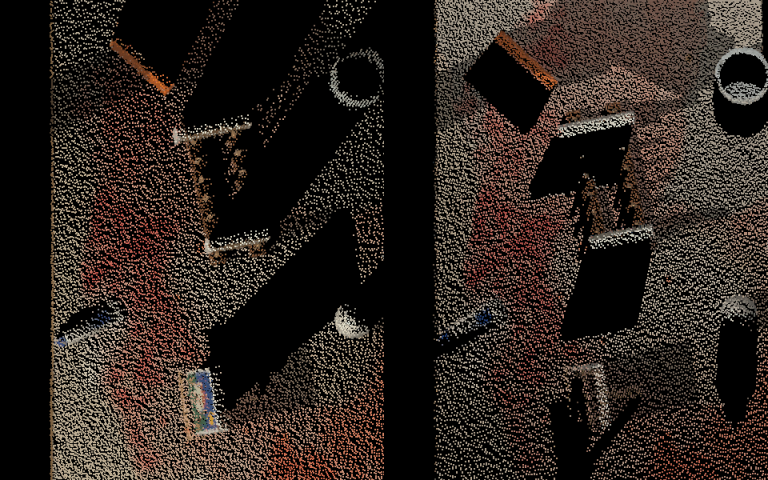

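The top views show the blank in the rack's far (+y) end slot, the boat painting in the -y end slot and the house painting on the easel at about (0.51, -0.18). I'll fit the exact poses next.

Run:
```python
from h import *
def rect(q,lab):
    r=cv2.minAreaRect((q[:,:2]*1000).astype(np.float32)); b=cv2.boxPoints(r)
    e=[b[1]-b[0],b[2]-b[1]]; l=max(e,key=np.linalg.norm)
    a=np.degrees(np.arctan2(l[1],l[0]))%180
    print(lab,"c",np.round(r[0],1),"size",np.round(r[1],1),"long yaw",a.round(1),"n",len(q),"z",np.percentile(q[:,2],[5,50,98]).round(4))
def plane(q,lab):
    for _ in range(4):
        c=q.mean(0); n=np.linalg.svd(q-c,full_matrices=False)[2][2]; d=(q-c)@n; q=q[abs(d)<max(.0015,2*d.std())]
    print(lab,"plane c",c.round(4),"n",n.round(3),"yaw",np.degrees(np.arctan2(n[1],n[0])).round(1),"tilt",np.arcsin(n[2]).round(3),"rms",d.std().round(4),len(q))
for n in ["scene","side"]:
    P,C,U=load(n+"0.pkl")
    def box(x0,x1,y0,y1,z0,z1): return (P[:,0]>x0)&(P[:,0]<x1)&(P[:,1]>y0)&(P[:,1]<y1)&(P[:,2]>z0)&(P[:,2]<z1)
    t=P[box(.4,.6,-.3,.2,-.01,.01)]; print(n,"table z",np.median(t[:,2]).round(4))
    b=box(.45,.61,.2,.3,.06,.14); rect(P[box(.45,.61,.2,.3,.114,.14)],n+" blank top"); plane(P[box(.48,.58,.2,.3,.06,.112)],n+" blank")
    rect(P[box(.5,.64,.02,.13,.134,.16)],n+" stored top"); plane(P[box(.53,.61,.02,.13,.06,.132)],n+" stored")
    rect(P[box(.45,.61,-.26,-.1,.155,.19)],n+" painting top"); 
    plane(P[box(.45,.56,-.26,-.1,.08,.152)],n+" painting")
    rect(P[box(.44,.62,-.26,-.1,.045,.065)],n+" easel low")
    f=P[box(.46,.64,.115,.225,.05,.08)]; print("dowels n",len(f)); 
    q=P[box(.46,.64,.115,.225,.066,.08)]
    if len(q):
        # cluster dowel tops
        g=np.zeros((120,190),np.uint8); ij=((q[:,:2]-[.455,.11])*1000).astype(int); g[ij[:,1],ij[:,0]]=255
        k,L,st,ce=cv2.connectedComponentsWithStats(cv2.dilate(g,np.ones((5,5))))
        print("dowel tops",[(round(455+c[0]),round(110+c[1]),int(s[4])) for c,s in zip(ce[1:],st[1:])])
```

```text
scene table z -0.0001
scene blank top c [529.5 249.1] size [120.1  22.9] long yaw 11.3 n 117 z [0.115  0.1196 0.1226]
scene blank plane c [0.529  0.2422 0.087 ] n [-0.198  0.98   0.001] yaw 101.4 tilt 0.001 rms 0.002 273
scene stored top c [570.   74.2] size [100.1  21.3] long yaw 12.3 n 116 z [0.1345 0.1396 0.1424]
scene stored plane c [0.5693 0.0665 0.0968] n [-0.202  0.979 -0.001] yaw 101.7 tilt -0.001 rms 0.0016 330
scene painting top c [ 538.8 -173. ] size [ 23.  100.6] long yaw 99.0 n 196 z [0.1556 0.1619 0.1663]
scene painting plane c [ 0.5179 -0.1791  0.1165] n [-0.938 -0.138  0.319] yaw -171.6 tilt 0.325 rms 0.0015 765
scene easel low c [ 500.3 -181.2] size [ 35.7 111.3] long yaw 98.2 n 323 z [0.0487 0.0578 0.0646]
dowels n 74
dowel tops [(521, 142, 103), (513, 168, 87), (576, 184, 86), (508, 198, 119), (569, 211, 90)]
side table z 0.0001
side blank top c [531.4 255.7] size [120.7  20. ] long yaw 12.0 n 276 z [0.115  0.1201 0.1238]
side blank plane c [0.5308 0.2636 0.0863] n [ 0.196 -0.981 -0.004] yaw -78.7 tilt -0.004 rms 0.001 329
side stored top c [571.4  79.3] size [99.6 23.2] long yaw 10.3 n 180 z [0.1351 0.14   0.143 ]
side stored plane c [0.57   0.088  0.0974] n [-0.198  0.98   0.003] yaw 101.4 tilt 0.003 rms 0.0014 345
side painting top c [ 540.2 -168.9] size [ 18.  104.2] long yaw 98.2 n 109 z [0.1578 0.1631 0.1675]
side painting plane c [ 0.5312 -0.1522  0.1083] n [-0.961 -0.255  0.108] yaw -165.1 tilt 0.108 rms 0.006 196
side easel low c [ 515.4 -169.4] size [ 75.  104.3] long yaw 154.4 n 96 z [0.0471 0.0555 0.0644]
dowels n 95
dowel tops [(527, 118, 83), (589, 130, 84), (520, 147, 75), (582, 160, 69), (514, 175, 90), (577, 189, 73), (509, 205, 56), (571, 218, 68)]
```

>>> {"fn": "drive_tool", "kwargs": {"rows": [[-0.6, -0.6, 0, 0], [-1.7, -1.7, 0, 0], [-2.8, -2.8, 0, 0], [-3.9, -3.9, 0, 0], [-5, -5, 0, 0], [-6.1, -6.1, 0, 0], [-7.2, -7.2, 0, 0], [-8.3, -8.3, 0, 0]], "grip": 60}}

```text
clock: 0.77
position: [0.3173, 0.2765, 0.2531]
ee_rot: [-0.0, 0.167, 0.986, -0.0]
contact_force: [0.5, 0.3, 0.8]
width: 0.06
gripper_force: 0.0
```

>>> {"fn": "drive_tool", "kwargs": {"rows": [[-1.1, -1.1, 0, 0], [-2.2, -2.2, 0, 0], [-3.3, -3.3, 0, 0], [-4.4, -4.4, 0, 0], [-5.5, -5.5, 0, 0], [-6.6, -6.6, 0, 0], [-7.7, -7.7, 0, 0], [-8.8, -8.8, 0, 0]]}}

```text
clock: 1.43
position: [0.4524, -0.0039, 0.2531]
ee_rot: [-0.0, 0.168, 0.986, 0.0]
contact_force: [1.1, 1.1, -0.2]
width: 0.0596
gripper_force: 0.0
```

>>> {"fn": "drive_tool", "kwargs": {"rows": [[-1.1, -1, 0, 1.1], [-2.1, -2, 0, 2.2], [-3, -2.9, 0, 3.3], [-3.8, -3.6, 0, 4.4], [-4.5, -4.2, 0, 5.5], [-5, -4.7, 0, 6.6], [-5.4, -5, 0, 7.7], [-5.5, -5.2, 0, 8.8]]}}

```text
clock: 2.1
position: [0.5401, -0.172, 0.2524]
ee_rot: [-0.0, 0.591, 0.806, -0.0]
contact_force: [1.3, -0.1, 0.0]
width: 0.0601
gripper_force: 0.0
```

```bash
cat >> h.py <<'E'
def go(x,y,z,yaw):
    """units to reach target (m, deg of tool y) from the present pose"""
    from rig import get_state
    from scipy.spatial.transform import Rotation as Ro
    s=get_state(); w,a,b,c=s['ee_rot']; R=Ro.from_quat([a,b,c,w]).as_matrix()
    cur=np.degrees(np.arctan2(R[1,1],R[0,1])); d=R.T@(np.array([x,y,z])-s['position'])/.025
    print("pos",s['position'].round(4),"yaw",cur.round(1),"units",d.round(2),"turn",round(((cur-yaw+180)%360-180)/6,2),"F",s['contact_force'].round(1),"t",round(s['clock'],2),"w",round(s['width'],4))
def snap(n):
    from rig import eyes
    i=eyes.camera_info(n); im,d=eyes.get_image(n); return im,d,i
def rect(q,lab):
    r=cv2.minAreaRect((q[:,:2]*1000).astype(np.float32)); b=cv2.boxPoints(r)
    l=max([b[1]-b[0],b[2]-b[1]],key=np.linalg.norm)
    print(lab,"c",np.round(r[0],1),"size",np.round(r[1],1),"long yaw",(np.degrees(np.arctan2(l[1],l[0]))%180).round(1),"n",len(q),"z",np.percentile(q[:,2],[5,50,95]).round(4))
def box(P,x0,x1,y0,y1,z0,z1): return P[(P[:,0]>x0)&(P[:,0]<x1)&(P[:,1]>y0)&(P[:,1]<y1)&(P[:,2]>z0)&(P[:,2]<z1)]
E
python3 - <<'E'
from h import *
go(.539,-.171,.172,8.4)
s=snap("wrist"); pickle.dump(s,open("w1.pkl","wb")); cv2.imwrite("pics/w1.png",s[0][:,:,::-1])
P,C,U=cloud(*s)
print("wrist cam at",-s[2]['R'].T@s[2]['t'])
rect(box(P,.48,.62,-.26,-.08,.158,.18),"top"); rect(box(P,.48,.62,-.26,-.08,.04,.06),"low")
E
```

```text
pos [ 0.5401 -0.172   0.2524] yaw 17.5 units [ 0.05 -0.03  3.22] turn 1.52 F [ 1.3 -0.1  0. ] t 2.1 w 0.0601
wrist cam at [ 0.51718946 -0.09588675  0.3728275 ]
top c [ 541.3 -170.3] size [ 19.7 100.3] long yaw 98.3 n 3326 z [0.1596 0.1625 0.1651]
low c [ 532.7 -172.6] size [ 96.1 109. ] long yaw 98.4 n 1048 z [0.0457 0.0521 0.0596]
```

View pics/w1.png

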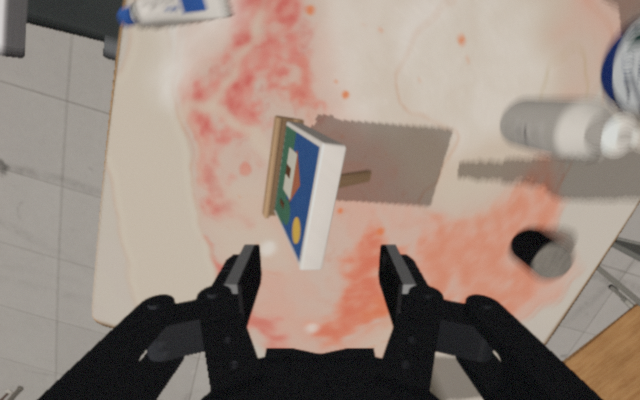

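The wrist view shows the white top edge from (315,135) to (312,265). The open fingers at (240,280) and (395,280) straddle its line, and the measured pose agrees with the estimate within 1 mm. Descending to straddle it.

>>> {"fn": "drive_tool", "kwargs": {"rows": [[0, 0, 0.3, 0.8], [0, 0, 0.8, 1.5], [0, 0, 1.4, 1.5], [0, 0, 2.0, 1.5], [0, 0, 2.5, 1.5], [0, 0, 3.0, 1.5], [0, 0, 3.2, 1.5], [0, 0, 3.2, 1.5]]}}

```text
clock: 2.82
position: [0.5379, -0.1694, 0.1718]
ee_rot: [-0.002, 0.649, 0.76, -0.0]
contact_force: [0.0, 0.9, 0.7]
width: 0.0599
gripper_force: 0.0
```

>>> {"fn": "drive_tool", "kwargs": {"rows": [[0, -0.2, 0, 0], [0, -0.4, 0, 0], [0, -0.6, 0, 0], [0, -0.8, 0, 0], [0, -1.0, 0, 0], [0, -1.2, 0, 0], [0, -1.4, 0, 0], [0, -1.45, 0, 0]]}}

```text
clock: 3.48
position: [0.5022, -0.1758, 0.1734]
ee_rot: [-0.0, 0.65, 0.76, -0.0]
contact_force: [-0.4, 0.4, 1.1]
width: 0.0604
gripper_force: 0.1
```

>>> {"fn": "drive_tool", "kwargs": {"rows": [[0, 0, 0, 0], [0, 0, 0, 0], [0, 0, 0, 0], [0, 0, 0, 0], [0, 0, 0, 0], [0, 0, 0, 0], [0, 0, 0, 0], [0, 0, 0, 0]], "grip": 5, "newtons": 30}}

```text
clock: 4.15
position: [0.5037, -0.1758, 0.1734]
ee_rot: [0.0, 0.65, 0.76, 0.0]
contact_force: [1.5, 0.1, 0.7]
width: 0.0175
gripper_force: 32.2
```

>>> {"fn": "drive_tool", "kwargs": {"rows": [[0, 0, -0.2, 0], [0, 0, -0.6, 0], [0, 0, -1.2, 0], [0, 0, -1.9, 0], [0, 0, -2.6, 0], [0, 0, -3.4, 0], [0, 0, -4.2, 0], [0, 0, -4.8, 0]]}}

```text
clock: 4.82
position: [0.5031, -0.1759, 0.2958]
ee_rot: [0.001, 0.65, 0.76, -0.0]
contact_force: [-0.4, -0.7, -0.4]
width: 0.0176
gripper_force: 31.8
```

>>> {"fn": "drive_tool", "kwargs": {"rows": [[0, 0, 0, 1.0], [0, 0, 0, 2.1], [0, 0, 0, 3.2], [0, 0, 0, 4.3], [0, 0, 0, 5.4], [0, 0, 0, 6.5], [0, 0, 0, 7.6], [0, 0, 0, 8.6]]}}

```text
clock: 5.48
position: [0.5027, -0.1758, 0.294]
ee_rot: [-0.0, 0.917, 0.399, -0.0]
contact_force: [0.7, 0.2, -1.5]
width: 0.017
gripper_force: 31.8
```

Run:
```python
from h import *
go(.549,.165,.293,-78.4)
# refine rack from this distance, also check easel
s=snap("scene"); pickle.dump(s,open("scene1.pkl","wb"))
P,C,U=cloud(*s); 
rect(box(P,.45,.6,-.26,-.1,.045,.065),"easel low");rect(box(P,.45,.6,-.26,-.1,.095,.115),"leg tops")
```

```text
pos [ 0.5027 -0.1758  0.294 ] yaw -43.0 units [11.23 -7.94  0.04] turn 5.9 F [ 0.7  0.2 -1.5] t 5.48 w 0.017
easel low c [ 522. -179.] size [ 80.6 112.7] long yaw 96.8 n 313 z [0.0469 0.0552 0.0628]
leg tops c [ 534.1 -175.9] size [13.6 86.7] long yaw 99.8 n 58 z [0.0958 0.1023 0.1089]
```

>>> {"fn": "drive_tool", "kwargs": {"rows": [[0.6, -0.4, 0, 0], [1.7, -1.2, 0, 0], [2.8, -2.0, 0, 0], [3.9, -2.8, 0, 0], [5.0, -3.6, 0, 0], [6.1, -4.4, 0, 0], [7.2, -5.2, 0, 0], [8.2, -5.9, 0, 0]]}}

```text
clock: 6.2
position: [0.5333, 0.0768, 0.294]
ee_rot: [-0.0, 0.915, 0.402, 0.0]
contact_force: [0.9, 0.5, -0.2]
width: 0.0172
gripper_force: 31.8
```

>>> {"fn": "drive_tool", "kwargs": {"rows": [[0.9, -0.6, 0, 0.6], [1.7, -1.1, 0, 1.5], [2.3, -1.6, 0, 2.4], [2.8, -1.9, 0, 3.3], [3.0, -2.0, 0, 4.2], [3.05, -2.05, 0, 5.0], [3.05, -2.05, 0, 5.8], [3.05, -2.05, 0, 5.9]]}}

```text
clock: 6.87
position: [0.5476, 0.1659, 0.2937]
ee_rot: [0.0, 0.995, 0.104, -0.0]
contact_force: [-0.1, -1.4, -0.8]
width: 0.0175
gripper_force: 31.8
```

Run:
```python
from h import *
go(.549,.165,.175,-78.4)
for n in ("wrist","scene","side"):
    s=snap(n); pickle.dump(s,open(n+"2.pkl","wb"))
    P,C,U=cloud(*s)
    if n=="wrist": cv2.imwrite("pics/w2.png",s[0][:,:,::-1])
    for lab,z0,z1 in (("painting bottom",.168,.2),("painting mid",.2,.26)):
        q=box(P,.46,.64,.11,.22,z0,z1)
        if len(q)>20: rect(q,n+lab)
    q=box(P,.44,.66,.10,.235,.068,.08)
    if len(q):
        g=np.zeros((140,230),np.uint8); ij=((q[:,:2]-[.435,.098])*1000).astype(int); g[ij[:,1],ij[:,0]]=255
        k,L,st,ce=cv2.connectedComponentsWithStats(cv2.dilate(g,np.ones((4,4))))
        print(n,"dowel tops",[(round(435+c[0]),round(98+c[1]),int(t[4])) for c,t in zip(ce[1:],st[1:]) if t[4]>30])
```

```text
pos [0.5476 0.1659 0.2937] yaw -78.1 units [0.05 0.04 4.75] turn 0.06 F [-0.1 -1.4 -0.8] t 6.87 w 0.0175
wristpainting bottom c [595.8 176. ] size [ 1.4 17.7] long yaw 100.0 n 116 z [0.1738 0.1862 0.1969]
wristpainting mid c [595.6 176.6] size [ 1.5 17.9] long yaw 101.3 n 490 z [0.2046 0.2371 0.2585]
wrist dowel tops [(598, 101, 48), (530, 116, 83), (592, 128, 94), (586, 158, 87), (581, 187, 80), (512, 204, 90), (574, 216, 87), (506, 232, 81), (481, 234, 44)]
scenepainting bottom c [544.  154.9] size [100.8  22.9] long yaw 2.5 n 203 z [0.1743 0.1865 0.1986]
scenepainting mid c [545.6 155.4] size [105.1  22.8] long yaw 3.2 n 477 z [0.2036 0.231  0.2573]
scene dowel tops [(528, 110, 32), (520, 141, 62), (513, 168, 57), (576, 185, 40), (507, 197, 37), (570, 212, 58), (502, 228, 58), (484, 232, 172)]
sidepainting bottom c [545.1 175.2] size [100.8  20.9] long yaw 1.6 n 225 z [0.1745 0.1872 0.1992]
sidepainting mid c [545.1 176. ] size [100.6  18.1] long yaw 3.3 n 544 z [0.204  0.2316 0.2571]
side dowel tops [(595, 102, 36), (527, 116, 71), (589, 130, 45), (521, 148, 50), (584, 160, 54), (515, 176, 68), (578, 188, 53), (510, 206, 32), (572, 217, 55)]
```

View pics/w2.png

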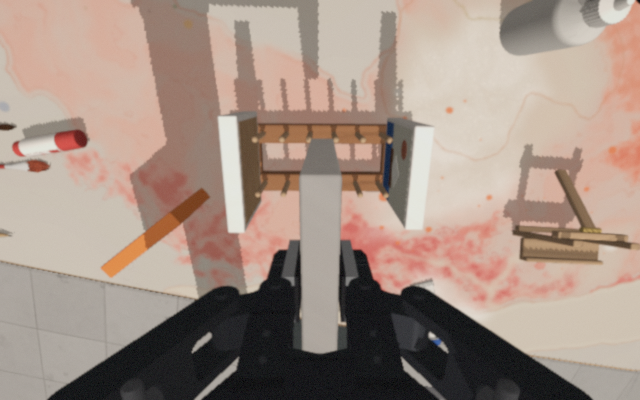

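The wrist view shows the painting end-on at (320,240) centred over the middle slot. Its edge is in line with the dowel gap at (320,180). Shifting slightly and lowering.

>>> {"fn": "drive_tool", "kwargs": {"rows": [[0.05, 0.02, 0.3, 0.05], [0.1, 0.04, 0.8, 0.05], [0.12, 0.04, 1.4, 0.05], [0.12, 0.04, 2.0, 0.05], [0.12, 0.04, 2.6, 0.05], [0.12, 0.04, 3.1, 0.05], [0.12, 0.04, 3.4, 0.05], [0.12, 0.04, 3.5, 0.05]]}}

```text
clock: 7.68
position: [0.5502, 0.165, 0.204]
ee_rot: [0.0, 0.995, 0.101, -0.002]
contact_force: [-0.1, -0.5, -0.9]
width: 0.0171
gripper_force: 31.8
```

>>> {"fn": "drive_tool", "kwargs": {"rows": [[0, 0, 0.2, 0], [0, 0, 0.5, 0], [0, 0, 0.8, 0], [0, 0, 1.1, 0], [0, 0, 1.4, 0], [0, 0, 1.7, 0], [0, 0, 1.9, 0], [0, 0, 2.0, 0]]}}

```text
clock: 8.35
position: [0.5506, 0.1653, 0.1547]
ee_rot: [0.0, 0.995, 0.101, -0.001]
contact_force: [0.9, 0.1, -1.1]
width: 0.0178
gripper_force: 31.8
```

Run:
```python
from h import *
go(.550,.165,.1415,-78.4)
for n in ("wrist","side"):
    s=snap(n);P,C,U=cloud(*s); pickle.dump(s,open(n+"3.pkl","wb"))
    if n=="wrist": rect(box(P,.585,.64,.14,.22,.085,.135),"end face")
    q=box(P,.48,.62,.14,.22,.085,.135); 
    if len(q): print(n,len(q),q.min(0).round(3),q.max(0).round(3))
```

```text
pos [0.5506 0.1653 0.1547] yaw -78.4 units [-0.02  0.01  0.53] turn 0.0 F [ 0.9  0.1 -1.1] t 8.35 w 0.0178
end face c [598.4 175.7] size [ 2.  17.9] long yaw 99.6 n 550 z [0.089  0.116  0.1337]
wrist 558 [0.559 0.156 0.086] [0.6   0.184 0.135]
side 351 [0.497 0.164 0.085] [0.598 0.187 0.135]
```

>>> {"fn": "drive_tool", "kwargs": {"rows": [[0, 0, 0.1, 0], [0, 0, 0.2, 0], [0, 0, 0.3, 0], [0, 0, 0.35, 0], [0, 0, 0.4, 0], [0, 0, 0.45, 0], [0, 0, 0.5, 0], [0, 0, 0.5, 0]]}}

```text
clock: 9.12
position: [0.5509, 0.1653, 0.1431]
ee_rot: [-0.0, 0.995, 0.101, -0.0]
contact_force: [-0.0, -0.3, -1.0]
width: 0.0171
gripper_force: 31.8
```

>>> {"fn": "drive_tool", "kwargs": {"rows": [[0, 0, 0.02, 0], [0, 0, 0.04, 0], [0, 0, 0.06, 0], [0, 0, 0.08, 0], [0, 0, 0.1, 0], [0, 0, 0.1, 0], [0, 0, 0.1, 0], [0, 0, 0.1, 0]]}}

```text
clock: 9.78
position: [0.5512, 0.1653, 0.1417]
ee_rot: [-0.0, 0.995, 0.101, 0.0]
contact_force: [-0.7, -0.3, 5.0]
width: 0.0177
gripper_force: 32.5
```

Contact is felt (about 6 N), so the painting is on the rails. Releasing.

>>> {"fn": "drive_tool", "kwargs": {"rows": [[0, 0, 0, 0], [0, 0, 0, 0], [0, 0, 0, 0], [0, 0, 0, 0], [0, 0, 0, 0], [0, 0, 0, 0], [0, 0, 0, 0], [0, 0, 0, 0]], "grip": 50}}

```text
clock: 10.45
position: [0.551, 0.1654, 0.1407]
ee_rot: [-0.0, 0.995, 0.101, -0.0]
contact_force: [-0.3, -0.1, 0.1]
width: 0.0502
gripper_force: 0.0
```

>>> {"fn": "drive_tool", "kwargs": {"rows": [[0, 0, -0.3, 0], [0, 0, -0.8, 0], [0, 0, -1.3, 0], [0, 0, -1.8, 0], [0, 0, -2.3, 0], [0, 0, -2.8, 0], [0, 0, -3.2, 0], [0, 0, -3.4, 0]]}}

```text
clock: 11.12
position: [0.5518, 0.1655, 0.2278]
ee_rot: [-0.0, 0.995, 0.101, 0.002]
contact_force: [-0.0, 0.5, 0.6]
width: 0.0497
gripper_force: 0.0
```

Run:
```python
from h import *
for n in ("wrist","scene","side"):
    s=snap(n);P,C,U=cloud(*s); pickle.dump(s,open(n+"4.pkl","wb"))
    for lab,b in (("painting",(.48,.63,.12,.21,.135,.16)),("blank",(.45,.61,.2,.3,.116,.14)),("stored",(.5,.64,.03,.12,.136,.16))):
        q=box(P,*b)
        if len(q)>10: rect(q,n+" "+lab)
go(.530,.2529,.25,-78.4)
```

```text
wrist painting c [550.7 165.9] size [100.5  18.2] long yaw 11.4 n 3173 z [0.1386 0.1397 0.1407]
wrist blank c [533.4 253.3] size [119.4  18.6] long yaw 11.6 n 3326 z [0.118  0.1198 0.1209]
wrist stored c [572.8  78.5] size [99.7 19.2] long yaw 11.7 n 3267 z [0.138  0.1395 0.1406]
scene painting c [547.5 160.5] size [100.4  22.4] long yaw 10.8 n 101 z [0.1358 0.1401 0.142 ]
scene blank c [530.9 250.3] size [122.5  24.4] long yaw 11.2 n 102 z [0.1167 0.1196 0.1219]
scene stored c [568.9  74. ] size [101.6  23. ] long yaw 12.8 n 102 z [0.1364 0.1398 0.1417]
side painting c [549.4 165.8] size [99.6 22.3] long yaw 10.2 n 198 z [0.1358 0.1401 0.1428]
side blank c [531.6 254.8] size [120.   20.2] long yaw 11.4 n 252 z [0.1172 0.1203 0.1227]
side stored c [570.5  80.1] size [101.   21.9] long yaw 11.3 n 143 z [0.1367 0.14   0.1427]
pos [0.5511 0.1654 0.2261] yaw -78.4 units [-0.12 -3.6  -0.96] turn 0.0 F [-0.4 -0.6  0.7] t 11.27 w 0.0499
```

The painting stands at rail height, centred and in line. Going for the blank.

>>> {"fn": "drive_tool", "kwargs": {"rows": [[0, -0.4, 0, 0], [0, -1.0, 0, 0], [0, -1.6, 0, 0], [0, -2.2, 0, 0], [0, -2.8, 0, 0], [0, -3.3, 0, 0], [0, -3.6, 0, 0], [0, -3.6, 0, 0]]}}

```text
clock: 11.93
position: [0.5322, 0.2552, 0.2252]
ee_rot: [-0.0, 0.995, 0.102, -0.001]
contact_force: [0.5, -0.4, 0.3]
width: 0.0499
gripper_force: 0.0
```

Run:
```python
from h import *
s=snap("wrist");P,C,U=cloud(*s)
rect(box(P,.45,.61,.2,.3,.116,.14),"blank"); go(.533,.2533,.120,-78.4)
```

```text
blank c [533.7 254. ] size [119.6  18.1] long yaw 11.6 n 3333 z [0.1184 0.1196 0.1207]
pos [0.5325 0.2541 0.2253] yaw -78.3 units [0.01 0.04 4.21] turn 0.01 F [ 0.9 -0.1  0.1] t 11.98 w 0.0497
```

>>> {"fn": "drive_tool", "kwargs": {"rows": [[0.04, 0, 0.4, 0], [0.04, 0, 1.0, 0], [0.04, 0, 1.7, 0], [0.04, 0, 2.4, 0], [0.04, 0, 3.1, 0], [0.04, 0, 3.7, 0], [0.04, 0, 4.1, 0], [0.04, 0, 4.2, 0]]}}

```text
clock: 12.65
position: [0.5328, 0.2525, 0.1183]
ee_rot: [0.001, 0.995, 0.101, -0.002]
contact_force: [-1.1, 0.2, 0.8]
width: 0.0501
gripper_force: 0.0
```

>>> {"fn": "drive_tool", "kwargs": {"rows": [[0, 0, 0, 0], [0, 0, 0, 0], [0, 0, 0, 0], [0, 0, 0, 0], [0, 0, 0, 0], [0, 0, 0, 0], [0, 0, 0, 0], [0, 0, 0, 0]], "grip": 5, "newtons": 30}}

```text
clock: 13.32
position: [0.5346, 0.2539, 0.1218]
ee_rot: [-0.0, 0.995, 0.101, 0.001]
contact_force: [1.6, -0.4, 4.9]
width: 0.0176
gripper_force: 33.5
```

>>> {"fn": "drive_tool", "kwargs": {"rows": [[0, 0, -0.2, 0], [0, 0, -0.7, 0], [0, 0, -1.4, 0], [0, 0, -2.2, 0], [0, 0, -3.1, 0], [0, 0, -4.1, 0], [0, 0, -5.1, 0], [0, 0, -5.8, 0]]}}

```text
clock: 13.98
position: [0.5339, 0.2539, 0.2678]
ee_rot: [-0.0, 0.995, 0.101, 0.001]
contact_force: [-0.0, -0.1, -0.7]
width: 0.0175
gripper_force: 32.8
```

Run:
```python
from h import *
go(.5,-.178,.27,8.4)
```

```text
pos [0.5339 0.2539 0.2678] yaw -78.4 units [-4.8  16.65 -0.1 ] turn -14.46 F [-0.  -0.1 -0.7] t 13.98 w 0.0175
```

>>> {"fn": "drive_tool", "kwargs": {"rows": [[-0.2, 0.6, 0, -0.6], [-0.6, 2.0, 0, -1.6], [-1.0, 3.4, 0, -2.7], [-1.4, 4.8, 0, -3.8], [-1.8, 6.2, 0, -4.9], [-2.2, 7.6, 0, -6.0], [-2.6, 9.0, 0, -7.0], [-3.0, 10.4, 0, -8.0]]}}

```text
clock: 14.65
position: [0.5117, -0.0174, 0.2655]
ee_rot: [-0.001, 0.866, 0.499, -0.0]
contact_force: [0.4, -0.8, -0.5]
width: 0.0174
gripper_force: 32.8
```

Run:
```python
from h import *
go(.505,-.176,.27,8.4)
```

```text
pos [ 0.5117 -0.0174  0.2655] yaw -30.1 units [-5.62  2.95 -0.19] turn -6.41 F [ 0.4 -0.8 -0.5] t 14.65 w 0.0174
```

>>> {"fn": "drive_tool", "kwargs": {"rows": [[-0.9, 0.5, 0, -0.8], [-2.0, 1.1, 0, -1.7], [-3.2, 1.7, 0, -2.7], [-4.2, 2.2, 0, -3.6], [-5.0, 2.7, 0, -4.5], [-5.5, 2.9, 0, -5.4], [-5.6, 2.95, 0, -6.2], [-5.6, 2.95, 0, -6.4]]}}

```text
clock: 15.32
position: [0.5049, -0.1751, 0.2651]
ee_rot: [-0.001, 0.656, 0.755, -0.0]
contact_force: [0.4, 0.7, -1.5]
width: 0.0174
gripper_force: 32.8
```

Run:
```python
from h import *
go(.505,-.176,.17,8.4)
ex=np.array([np.cos(np.radians(8.35)),np.sin(np.radians(8.35))]); ey=np.array([-ex[1],ex[0]])
for n in ("wrist","scene","side"):
    s=snap(n);P,C,U=cloud(*s); pickle.dump(s,open(n+"5.pkl","wb"))
    cv2.imwrite(f"pics/{n}5.png",s[0][:,:,::-1])
    a=P[:,:2]@ex; b=P[:,:2]@ey; E=np.stack([a,b,P[:,2]],1)
    def st(lab,q): 
        if len(q)>8: print(n,lab,len(q),"x5/50/95",np.percentile(q[:,0],[5,50,95]).round(4),"y",np.percentile(q[:,1],[2,98]).round(4),"z",np.percentile(q[:,2],[5,95]).round(4))
    st("canvas",box(E,.42,.55,-.34,-.15,.175,.23))
    for z in (.06,.075,.09,.1): st("legs %.3f"%z,box(E,.47,.55,-.32,-.17,z-.005,z+.005))
    st("ledge",box(E,.44,.52,-.32,-.17,.042,.066))
    if n=="wrist": st("endface",box(E,.42,.55,-.32,-.15,.175,.245))
```

```text
pos [ 0.5049 -0.1751  0.2651] yaw 8.0 units [-0.04  0.01  3.81] turn -0.07 F [ 0.4  0.7 -1.5] t 15.32 w 0.0174
wrist canvas 326 x5/50/95 [0.468  0.4757 0.4833] y [-0.1881 -0.1875] z [0.1807 0.2292]
wrist legs 0.060 83 x5/50/95 [0.5277 0.5334 0.5374] y [-0.2542 -0.2063] z [0.0557 0.0645]
wrist legs 0.075 152 x5/50/95 [0.4938 0.519  0.5253] y [-0.2787 -0.2058] z [0.071  0.0799]
wrist legs 0.090 649 x5/50/95 [0.4981 0.5084 0.5132] y [-0.2858 -0.2038] z [0.0857 0.0923]
wrist legs 0.100 142 x5/50/95 [0.5003 0.5025 0.5094] y [-0.289  -0.2064] z [0.0955 0.1047]
wrist ledge 225 x5/50/95 [0.4551 0.4622 0.4842] y [-0.213  -0.1933] z [0.046  0.0621]
wrist endface 473 x5/50/95 [0.468  0.4756 0.4833] y [-0.1881 -0.1875] z [0.1813 0.2429]
scene canvas 756 x5/50/95 [0.4633 0.4656 0.474 ] y [-0.3099 -0.1933] z [0.1773 0.2273]
scene legs 0.060 37 x5/50/95 [0.4846 0.4882 0.5028] y [-0.2944 -0.2098] z [0.0554 0.0646]
scene legs 0.075 47 x5/50/95 [0.4898 0.4945 0.505 ] y [-0.2935 -0.2109] z [0.0711 0.0798]
scene legs 0.090 85 x5/50/95 [0.4952 0.5033 0.5089] y [-0.295  -0.2124] z [0.0857 0.0934]
scene legs 0.100 38 x5/50/95 [0.4978 0.5014 0.5076] y [-0.2943 -0.2098] z [0.0957 0.1033]
scene ledge 323 x5/50/95 [0.4524 0.4576 0.49  ] y [-0.3068 -0.2005] z [0.0467 0.0632]
side canvas 244 x5/50/95 [0.4695 0.4823 0.4842] y [-0.3018 -0.1832] z [0.1781 0.2273]
side legs 0.060 19 x5/50/95 [0.4889 0.5295 0.5372] y [-0.2688 -0.2023] z [0.0556 0.0643]
side legs 0.075 23 x5/50/95 [0.4934 0.5087 0.5232] y [-0.2789 -0.2047] z [0.0729 0.0793]
side legs 0.090 54 x5/50/95 [0.4984 0.507  0.5116] y [-0.2894 -0.2014] z [0.0856 0.0938]
side legs 0.100 10 x5/50/95 [0.5015 0.5044 0.5078] y [-0.2815 -0.2045] z [0.0955 0.1031]
side ledge 178 x5/50/95 [0.4577 0.4667 0.489 ] y [-0.2987 -0.1926] z [0.0466 0.0633]
```

Run:
```python
import cv2,numpy as np
a=cv2.imread("pics/scene5.png")[150:300,270:420]; b=cv2.imread("pics/side5.png")[110:230,260:410]
a=cv2.resize(a,(400,400),interpolation=cv2.INTER_CUBIC); b=cv2.resize(b,(400,320),interpolation=cv2.INTER_CUBIC)
b=cv2.copyMakeBorder(b,0,80,0,0,cv2.BORDER_CONSTANT); cv2.imwrite("pics/c5.png",np.hstack([a,b]))
```

```text
(no output)
```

View pics/c5.png

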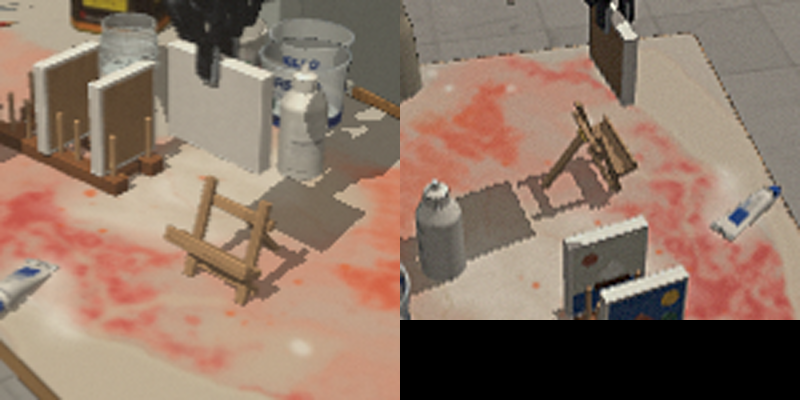

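View pics/wrist5.png

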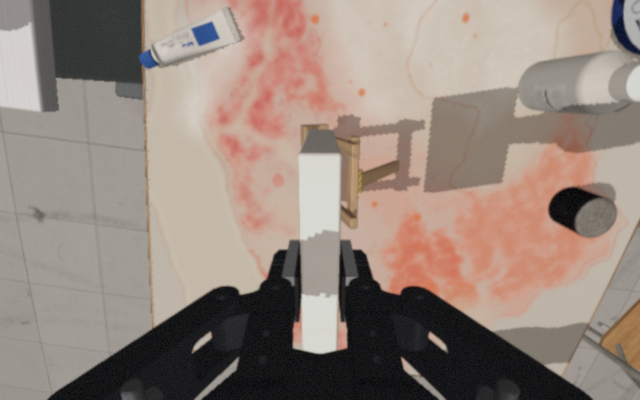

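The crops show the white face to the front, the brown backing behind and the empty easel below. In the wrist view the canvas top at (320,240) lies over the easel ledge at (325,175). The alignment measures within about 1 mm of the target, so I'm lowering.

>>> {"fn": "drive_tool", "kwargs": {"rows": [[0, 0, 0.3, -0.06], [0, 0, 0.8, -0.06], [0, 0, 1.4, -0.06], [0, 0, 2.0, -0.06], [0, 0, 2.6, -0.06], [0, 0, 3.1, -0.06], [0, 0, 3.5, -0.06], [0, 0, 3.7, -0.06]]}}

```text
clock: 16.13
position: [0.5047, -0.1731, 0.1715]
ee_rot: [-0.001, 0.653, 0.757, -0.0]
contact_force: [0.4, -0.1, 0.4]
width: 0.0174
gripper_force: 32.7
```

Run:
```python
from h import *
go(.505,-.176,.1535,8.4)
ex=np.array([np.cos(np.radians(8.35)),np.sin(np.radians(8.35))]); ey=np.array([-ex[1],ex[0]])
from rig import get_state
print("tcp ex",get_state()['position'][:2]@ex,get_state()['position'][:2]@ey)
for n in ("wrist","scene","side"):
    s=snap(n);P,C,U=cloud(*s); pickle.dump(s,open(n+"6.pkl","wb"))
    E=np.stack([P[:,:2]@ex,P[:,:2]@ey,P[:,2]],1)
    def st(lab,q): 
        if len(q)>8: print(n,lab,len(q),"x",np.percentile(q[:,0],[2,50,98]).round(4),"y",np.percentile(q[:,1],[2,98]).round(4))
    st("canvas",box(E,.42,.55,-.34,-.15,.075,.125)); st("lip",box(E,.44,.475,-.32,-.17,.045,.066))
```

```text
pos [ 0.5047 -0.1731  0.1715] yaw 8.4 units [-0.12 -0.01  0.72] turn -0.0 F [ 0.4 -0.1  0.4] t 16.13 w 0.0174
tcp ex 0.47425174272884013 -0.24456360622676326
wrist canvas 2372 x [0.4701 0.5063 0.5198] y [-0.2743 -0.1855]
wrist lip 475 x [0.4542 0.4567 0.4619] y [-0.2766 -0.1937]
scene canvas 628 x [0.4625 0.4654 0.5049] y [-0.3091 -0.1911]
scene lip 213 x [0.4512 0.4553 0.4683] y [-0.3059 -0.1985]
side canvas 295 x [0.467  0.4829 0.5158] y [-0.2974 -0.1822]
side lip 40 x [0.4558 0.4704 0.4747] y [-0.291  -0.1902]
```

>>> {"fn": "drive_tool", "kwargs": {"rows": [[-0.06, -0.05, 0.05, 0], [-0.06, -0.05, 0.15, 0], [-0.06, -0.05, 0.25, 0], [-0.06, -0.05, 0.35, 0], [-0.06, -0.05, 0.45, 0], [-0.06, -0.05, 0.5, 0], [-0.06, -0.05, 0.55, 0], [-0.06, -0.05, 0.55, 0]]}}

```text
clock: 16.95
position: [0.5044, -0.1757, 0.1592]
ee_rot: [-0.0, 0.654, 0.757, -0.0]
contact_force: [-0.0, 0.1, -0.9]
width: 0.0175
gripper_force: 32.8
```

>>> {"fn": "drive_tool", "kwargs": {"rows": [[0, 0, 0.02, 0], [0, 0, 0.05, 0], [0, 0, 0.08, 0], [0, 0, 0.11, 0], [0, 0, 0.14, 0], [0, 0, 0.16, 0], [0, 0, 0.16, 0], [0, 0, 0.16, 0]]}}

```text
clock: 17.62
position: [0.5045, -0.1758, 0.1555]
ee_rot: [-0.0, 0.654, 0.757, 0.0]
contact_force: [0.8, 0.5, -0.2]
width: 0.017
gripper_force: 32.8
```

>>> {"fn": "drive_tool", "kwargs": {"rows": [[0, 0, 0.02, 0], [0, 0, 0.04, 0], [0, 0, 0.06, 0], [0, 0, 0.08, 0], [0, 0, 0.1, 0], [0, 0, 0.1, 0], [0, 0, 0.1, 0], [0, 0, 0.1, 0]]}}

```text
clock: 18.28
position: [0.5046, -0.1759, 0.1534]
ee_rot: [0.0, 0.654, 0.757, 0.0]
contact_force: [-0.3, 0.4, 4.2]
width: 0.0173
gripper_force: 33.4
```

Contact came at exactly the expected ledge height. Opening in stages so the canvas leans back onto the legs.

>>> {"fn": "drive_tool", "kwargs": {"rows": [[0, 0, 0, 0], [0, 0, 0, 0], [0, 0, 0, 0], [0, 0, 0, 0], [0, 0, 0, 0], [0, 0, 0, 0], [0, 0, 0, 0], [0, 0, 0, 0]], "grip": 30}}

```text
clock: 18.95
position: [0.5045, -0.1758, 0.153]
ee_rot: [-0.0, 0.654, 0.757, 0.0]
contact_force: [0.0, -0.2, -0.1]
width: 0.0299
gripper_force: 0.1
```

>>> {"fn": "drive_tool", "kwargs": {"rows": [[0, 0, 0, 0], [0, 0, 0, 0], [0, 0, 0, 0], [0, 0.1, 0, 0], [0, 0.2, 0, 0], [0, 0.3, 0, 0], [0, 0.4, 0, 0], [0, 0.5, 0, 0]], "grip": 50}}

```text
clock: 19.62
position: [0.5173, -0.174, 0.153]
ee_rot: [0.0, 0.654, 0.757, 0.0]
contact_force: [-0.4, -0.1, -0.8]
width: 0.0502
gripper_force: 0.1
```

>>> {"fn": "drive_tool", "kwargs": {"rows": [[0, 0, 0, 0], [0, 0, 0, 0], [0, 0, 0, 0], [0, 0.1, 0, 0], [0, 0.2, 0, 0], [0, 0.3, 0, 0], [0, 0.35, 0, 0], [0, 0.35, 0, 0]], "grip": 64}}

```text
clock: 20.28
position: [0.526, -0.1727, 0.153]
ee_rot: [0.0, 0.654, 0.757, 0.0]
contact_force: [1.5, 0.7, 0.8]
width: 0.0637
gripper_force: 0.0
```

```bash
cat > chk.py <<'E'
from h import *
go(.505,-.176,.28,8.4)
ex=np.array([np.cos(np.radians(8.35)),np.sin(np.radians(8.35))]); ey=np.array([-ex[1],ex[0]]); O=np.array([.4828,-.2475,0])
for n in ("wrist","scene","side"):
    s=snap(n);P,C,U=cloud(*s); pickle.dump(s,open(n+"7.pkl","wb")); cv2.imwrite(f"pics/{n}7.png",s[0][:,:,::-1])
    E=np.stack([P[:,:2]@ex,P[:,:2]@ey,P[:,2]],1)-O
    q=box(E,-.06,.06,-.08,.08,.137,.15); 
    if len(q)>10: rect(q,n+" top (easel mm)")
    if n=="scene":
        q=box(E,-.04,.04,-.05,.05,.07,.135)
        for _ in range(4):
            c=q.mean(0); nn=np.linalg.svd(q-c,full_matrices=False)[2][2]; d=(q-c)@nn; q=q[abs(d)<max(.0015,2*d.std())]
        print("face",c.round(4),nn.round(3),"tilt",np.arcsin(nn[2]).round(3),"x on face at z=.1016 (expect -.0014):",(c[0]-(.1016-c[2])*nn[2]/nn[0]).round(4))
E
python3 chk.py
```

```text
pos [ 0.526  -0.1727  0.153 ] yaw 8.4 units [-0.01 -0.85 -5.08] turn -0.0 F [1.5 0.7 0.8] t 20.28 w 0.0637
wrist top (easel mm) c [20.6  3.2] size [ 80.2 100.1] long yaw 124.7 n 9103 z [0.1395 0.1436 0.1465]
scene top (easel mm) c [14.  -8.5] size [ 74.9 106.4] long yaw 126.7 n 211 z [0.1376 0.1436 0.1478]
face [-0.0012 -0.0041  0.1006] [-0.948 -0.007  0.317] tilt 0.322 x on face at z=.1016 (expect -.0014): -0.0008
side top (easel mm) c [17.2 10.4] size [82.4 72.9] long yaw 47.0 n 128 z [0.1391 0.1441 0.1484]
```

Leaning correctly. Lifting the fingers clear.

>>> {"fn": "drive_tool", "kwargs": {"rows": [[0, 0, -0.2, 0], [0, 0, -0.6, 0], [0, 0, -1.2, 0], [0, 0, -2.0, 0], [0, 0, -3.0, 0], [0, 0, -4.0, 0], [0, 0, -5.0, 0], [0, 0, -5.5, 0]]}}

```text
clock: 21.1
position: [0.5266, -0.1732, 0.2951]
ee_rot: [0.003, 0.654, 0.757, 0.001]
contact_force: [0.2, 0.1, 0.3]
width: 0.0639
gripper_force: 0.0
```

>>> {"fn": "drive_tool", "kwargs": {"rows": [[0, 0, 0, 0], [0, 0, 0, 0], [0, 0, 0, 0], [0, 0, 0, 0], [0, 0, 0, 0], [0, 0, 0, 0], [0, 0, 0, 0], [0, 0, 0, 0]]}}

```text
clock: 21.77
position: [0.5254, -0.1727, 0.2901]
ee_rot: [-0.0, 0.654, 0.757, -0.0]
contact_force: [-0.1, -0.3, 0.7]
width: 0.0642
gripper_force: 0.0
```

```bash
python3 chk.py
python3 - <<'E'
import cv2
cv2.imwrite("pics/f.png",cv2.resize(cv2.imread("pics/scene7.png")[130:290,240:440],(800,600)))
E
```

```text
pos [ 0.5254 -0.1727  0.2901] yaw 8.4 units [-0.01 -0.83  0.4 ] turn -0.01 F [-0.1 -0.3  0.7] t 21.77 w 0.0642
wrist top (easel mm) c [22.2 -0.9] size [ 19.4 120.5] long yaw 90.0 n 2700 z [0.1396 0.1434 0.1461]
scene top (easel mm) c [18.4 -4.2] size [ 24.2 121.6] long yaw 91.1 n 219 z [0.1379 0.1433 0.1469]
face [-0.0007 -0.0008  0.1026] [-0.952 -0.005  0.305] tilt 0.31 x on face at z=.1016 (expect -.0014): -0.001
side top (easel mm) c [22.1  1.4] size [ 18.5 123.4] long yaw 90.7 n 126 z [0.14   0.1436 0.148 ]
```

View pics/f.png

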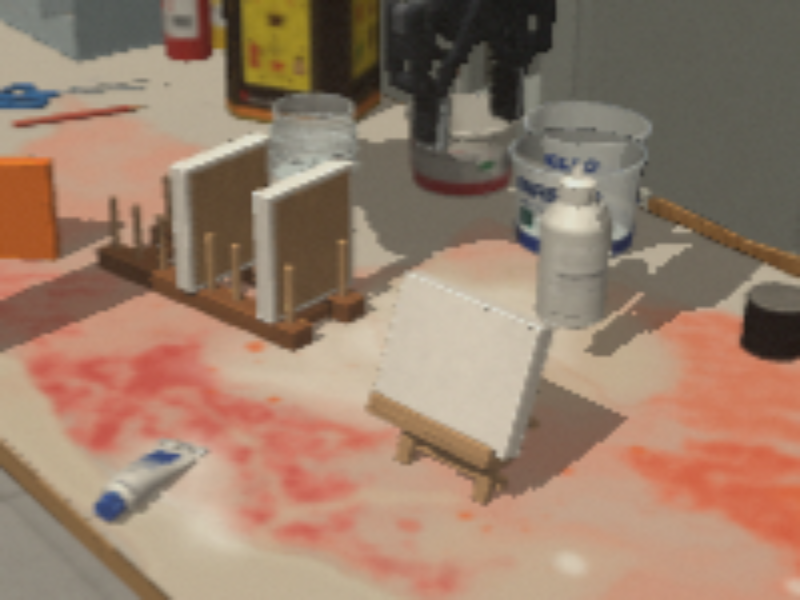

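The crop shows the blank leaning on the easel, white face front, at (455,370). Both paintings are upright in the rack at (220,215) and (300,240), and the bottle at (572,255) looks undisturbed. Handing in.

```bash
python3 -c "
from rig import order; print(order.sign_off())"
```

```text
the job is handed in; nothing more can be done
None
```

Job handed in at about 22 s: the finished painting stands in the rack's middle slot, and the blank leans centred on the easel, white face front, both released; the sign-off returned no verdict.

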